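# Chock the oxygen cylinder on its sloping stand

### The arm

A 6-joint arm with a two-finger parallel gripper is mounted at the origin on the work surface. World frame = base frame: x ahead of the robot, y to its left, z up, the work surface at z = 0. Lengths are in m, angles in degrees, forces in N, time in s.
With the tool pointing down it reaches from about 0.275 to 0.975 m from the base axis. Payload 8.4 kg.
Tool frame: the origin (TCP) lies at the very end of the fingers, on their centre line; the grasp point (between the pads) lies 19 mm behind it (grip_point_offset is the z of the grasp point in the tool frame, in m); z points along the fingers, y is the line along which they close (so a half turn about z gives the same grasp; the last joint's range is limited). The gripper opens to 92 mm and grips with 3 to 60 N. Pads are 20 mm wide; open, the fingers measure 128 mm over their backs; the gripper's body (75 mm by 189 mm) begins 69 mm behind the grasp point.
Start: joints at [-71.299, 20.225, 93.587, -0, 66.188, -0.138], TCP at [0.202, -0.592, 0.184] pointing down, gripper open.
Joint ranges: [-150.9, 150.9], [-52.94, 120.26], [3.33, 152.33], [-74.26, 254.26], [0, 154.13], [-172.89, 172.89]. Speed limits (degrees/s): [127.2, 127.2, 159.86, 180, 180, 180].

### API

Orientations are given as [roll, pitch, yaw] about the fixed x, y, z axes, in that order (R = Rz(yaw) Ry(pitch) Rx(roll)).
In Python, from workcell import * gives the robot as it stands. The module is installed in compiled form; this text tells all that it offers.
- The arm moves only by the tool jog_arm, never from a script. Its argument "targets" is text: rows parted by semicolons, each of 6 numbers parted by spaces: the shift along the tool's x, y, z normalised to -1 to 1, where 1 is 0.03 m, then the turn, a rotation vector about the tool's x, y, z normalised to -1 to 1, where 1 is 0.12 rad. A call has 1 to 5 rows; each row shifts and turns the commanded pose from where the row before left it, along the tool's axes as they then stand; what a row does not reach is not made up. A row lasts 1/10 s, in which the tool goes at most 50 mm and 8.59 degrees, less where a joint would pass 70% of its speed; a pose out of reach is approached as far as the arm can. A call with a number of a shift or a turn outside -1 to 1 is refused whole. A call with a gripper value outside its range is refused whole. "claw" is the closure, from -1 (fully open) to 1 (shut), so that 0 is half open, set as the call begins (left out, the last holds). The fingers move at their own pace and stop on an object; the grip force is fixed at half the most. Time passes only in rows, so rows that do not move let the fingers close. It gives the time, the measured TCP pose, the force, the opening and the grip force at its end, in the units of the state.
- read_state(): the state, without advancing time (a new reading comes with each control period).
- snapshot(name): name is "scene" or "top" or "wrist"; returns the picture (480x640x3 uint8, blue, green, red); there is no depth.
- calibration(name): a dict with "intrinsics" (3x3 intrinsics, pixels), "pose" (4x4, takes a point from camera to world coordinates). Camera axes: x right, y down, z forward; pixel columns grow to the right and rows downward; lengths in m; the calibration is good to about 2 mm. A picture is of the moment at which its call begins: read the wrist's pose just before it. calibration takes no time and is no camera call; for the wrist camera it gives the pose at the moment of the call.
- finish_job(): hands the job in; it is judged then, once.
The state is a dict: "clock": time; "q": joint angles; "joint_velocities": joint speeds; "tau": joint torques, N m; "eef_pos": TCP position; "tool_rot": TCP orientation; "force": force on the tool from outside, world axes, zero at the start; "moment": the same for the moment, N m; "gripper_width": finger opening in m; "grasp_force": force on a finger pad.
Only numpy, scipy, OpenCV 4.12 (cv2) and the standard library are available. Lean on these libraries where they do the work, as an engineer would, in place of code of your own. Each camera call takes 0.05 s, during which the arm holds its last target. There are 200 camera calls.

### The job

The emergency oxygen cylinder on the sloping stand has rolled a little way off the back rail and is held only by a carton of ampoules shoved under its valve end. Push the loose rubber wedge chock, thin toe first, in under the low side of the cylinder at its middle, and keep pushing until the cylinder has rolled back up and comes up solid against the rail: a firm push of about 18 N on the chock, never rammed home. Only then take the carton away and set it down flat on the table, leaving the cylinder resting on the chock against the rail and everything else where it is.

Things in the scene. Friction and masses are not known exactly. Their poses are not given: they have to be found in the camera images.
- deck: sloping top of the steel stand (fixed), grey ribbed rubber mat 240 deep x 400 wide, sloped 10 degrees, low edge towards the robot and about 34 mm above the table. Origin: centre of the mat's surface; x uphill along it, y along the cylinder towards its valve end, z square to it. The cylinder's axis is at x = 64.5 mm when it touches the rail, and the chock's origin then at about x = -2 mm
- rail: black rubber-faced rail along the deck's high side, fixed, 370 long; face at x = 105 mm of the deck frame, 28 to 54 mm above the mat. Same frame as the deck. The cylinder must not be forced against it with over 20 N
- cylinder: white oxygen cylinder lying across the slope, diameter 81, about 1.3 kg, 280 long; rounded shoulder, brass valve and gauge at the +y end. Origin: on its axis, at mid-length and centre of mass; y along the axis (x and z turn as it rolls). It starts 6 to 9 mm off the rail. Without a stop it rolls downhill. Rolling it up with the chock takes 6 to 11 N of push in all
- chock: loose black rubber wedge chock, sole down on the table left or right of the stand: 92 long, 60 wide, 42 high, 0.22 kg. Origin: centre of its underside; x to the thin toe (at x = +46 mm, 5 mm thick), z up. A smooth 38 degree wedge face rises from the toe to a flat-topped heel block (x = -46 to -1 mm) with upright sides, to be gripped across its 60 mm
- chock_toe (a point): middle of the chock's toe edge, on the sole. The sole drags with 1 to 3 N on the mat, more if pressed down. Once the cylinder is solid on the rail the push climbs 1 to 3 N per mm; 15 to 20 N of push, with only a few N down on the mat, is right. It stays in place when let go
- carton: white carton with a blue band, 80 (x) x 56 (y) x 30 high, 0.45 kg, lying on the deck under the low side of the cylinder, about 95 mm from its middle towards the valve end; its uphill edge props the cylinder. Origin: centre of its underside; x uphill, z up. It can be gripped across its 56 mm and drawn out downhill
- needle_box: bystander: small white and navy carton, 75 x 55 x 40, loose on the table; origin: centre of its underside
- tape: bystander: roll of white tape lying flat on the stand's lower corner, diameter 44, 12 high; origin: centre of its underside
- oximeter: bystander: white and grey finger clip, 58 x 30 x 27, on the table in front of the stand; origin: centre of its underside
- dispenser: bystander: pump bottle, diameter 70, 193 high, behind the stand; origin: centre of its underside
- water: bystander: water bottle, diameter 62, 200 high, behind the stand; origin: centre of its underside
There are look-alikes about, which are no part of the job. Leave any green, orange or purple look-alike of the carton alone.

How it is judged (in metres and radians):
On the way, in this order (a step that is already met when the one before it is completed fails the run):
1. the chock, lying on the deck and pushed in under the middle of the cylinder, nips it firmly against the rail (contact force between chock and cylinder above 5 N and contact force between cylinder and rail above 2 N and y of chock in the frame of cylinder between -0.03 and 0.03 m and z of chock in the frame of deck below 0.005 m), for 0.3 s.
2. the carton lies flat on the table (height (world z) of carton below 0.006 m and angle between carton's own z axis and vertical below 0.06 rad), for 0.2 s.
At the end, for the whole second after the job is handed in: the cylinder rests on the chock, within 4 mm of the rail and 0.05 rad of parallel to it; the chock lies sole down on the deck, home (origin past x = -12 mm of the deck) and within 30 mm of the cylinder's mid-length; the carton lies flat on the table; all at rest (all of step 2 and x of cylinder in the frame of deck above 0.0605 m and angle between the y axis of cylinder and the y axis of deck, either way round below 0.05 rad and contact force between chock and cylinder above 0.5 N and x of chock in the frame of deck above -0.012 m and z of chock in the frame of deck below 0.005 m and y of chock in the frame of cylinder between -0.03 and 0.03 m and linear speed of each of cylinder, chock, carton below 0.01 m/s); the robot touches nothing.
It fails at once if the cylinder rolls away downhill (x of cylinder in the frame of deck below 0.05 m).
It fails at once if the cylinder is rammed against the rail with over 20 N (contact force between cylinder and rail above 20 N).
It fails at once if a bystander is shifted by more than 30 mm (distance of any of needle_box, tape, oximeter, dispenser, water from where it was at the start of the episode above 0.03 m).
It also fails if it takes over 72 s, if anything falls off the work surface, if the arm or the gripper's body presses on something with over 40 N, if the wrist force passes 120 N, or if a joint passes its speed limit or range.

## Working session

There is one attempt and no reset: what is moved stays moved. The work goes in short steps, Python scripts to look and compute and a tool call to move; the robot and the scene stay as the last step left them, time stands still between calls to the robot, and variables do not carry over. Pictures are saved under pics/ and viewed, at most 10 in all, crops included, and the job is handed in when it is done.

Besides the shell and the picture viewer there is one more tool, called after "Request:" by a JSON object that holds its "op" and its "data". jog_arm: Moves the arm, as the interface text tells. Scaled input: -1 to 1 covers 0.03 m each way for a shift and 0.12 rad each way for a turn. Its arguments: {"type":"object","properties":{"targets":{"type":"string"},"claw":{"type":"number"}},"required":["targets"]}

```bash
mkdir -p pics; python3 - <<'E'
from workcell import *
import cv2,numpy as np
print(read_state())
for n in("scene","top"):
    c=calibration(n); print(n,np.round(c["intrinsics"],1).tolist(),np.round(c["pose"],4).tolist())
    cv2.imwrite(f"pics/{n}0.png",snapshot(n))
E
```

```text
{'clock': 0.0, 'q': array([-7.12995912e+01,  2.02624720e+01,  9.36282557e+01, -1.69961187e-03,
        6.61875304e+01, -1.39516846e-01]), 'joint_velocities': array([-0.03099393, -0.03221561,  0.01519387, -0.02690175,  0.02961932,
        0.13480166]), 'tau': array([-1.61704123e-03, -5.93846333e+01, -3.34228313e+01,  6.94312504e-02,
        2.32516107e-02, -1.43681386e-04]), 'eef_pos': array([ 0.20162765, -0.59102383,  0.18317001]), 'tool_rot': array([-1.79921738e+02,  1.36342297e-03,  1.88406139e+01]), 'force': array([ 0.21597519,  0.28899856, -1.53028605]), 'moment': array([ 0.00572963, -0.0101393 , -0.02419894]), 'grasp_force': 0.0, 'gripper_width': 0.09186067124176733}
scene [[591.5, 0.0, 320.4], [0.0, 591.5, 235.0], [0.0, 0.0, 1.0]] [[0.6252, 0.472, -0.6216, 1.2777], [0.7805, -0.3822, 0.4948, -0.6095], [-0.004, -0.7945, -0.6073, 0.8164], [0.0, 0.0, 0.0, 1.0]]
top [[529.5, 0.0, 324.8], [0.0, 529.5, 239.7], [0.0, 0.0, 1.0]] [[0.017, -0.9963, 0.0839, 0.4551], [-0.9996, -0.0186, -0.0189, 0.0011], [0.0204, -0.0835, -0.9963, 1.1013], [0.0, 0.0, 0.0, 1.0]]
```

View pics/top0.png

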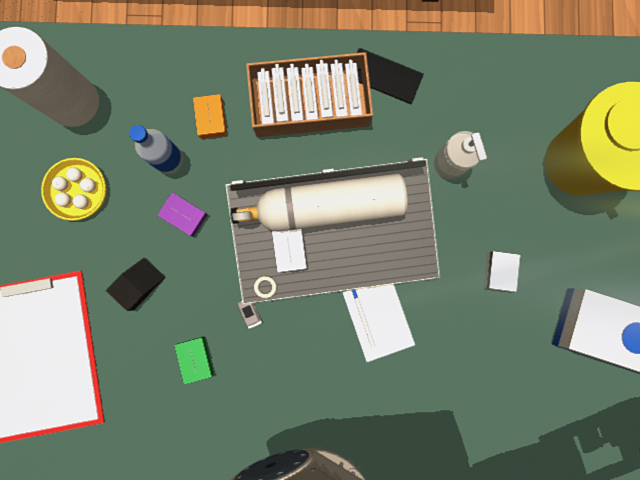

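View pics/scene0.png

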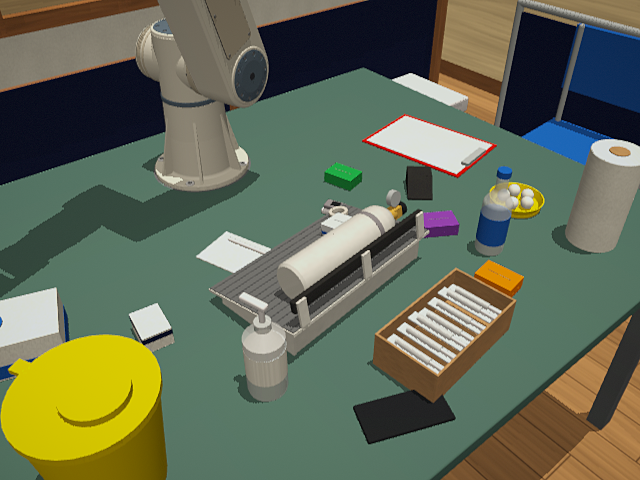

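The top view shows the chock candidates: a black block at (135,284) and a flat black slab at (390,77). The block has a wedge face and lies beside the stand, so it fits. The carton is the white one at (289,250), and the green, orange and purple ones are decoys. The cylinder runs from (258,210) to (405,195), with its valve to the left.

```bash
python3 - <<'E'
import cv2,numpy as np
t=cv2.imread("pics/top0.png");s=cv2.imread("pics/scene0.png")
a=cv2.resize(t[250:320,95:175],(400,350),interpolation=cv2.INTER_CUBIC)
a=cv2.convertScaleAbs(a,alpha=2.2,beta=20)
b=cv2.resize(s[155:205,395:445],(350,350),interpolation=cv2.INTER_CUBIC)
b=cv2.convertScaleAbs(b,alpha=2.2,beta=20)
cv2.imwrite("pics/c1.png",np.hstack([a,b]))
cv2.imwrite("pics/c2.png",cv2.resize(t[150:310,220:445],(788,560),interpolation=cv2.INTER_CUBIC))
E
```

```text
(no output)
```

View pics/c1.png

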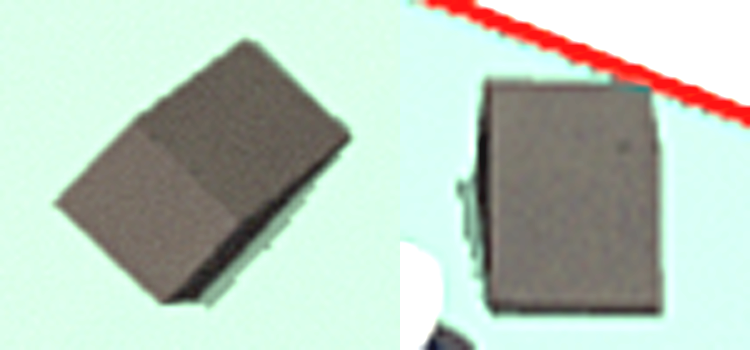

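View pics/c2.png

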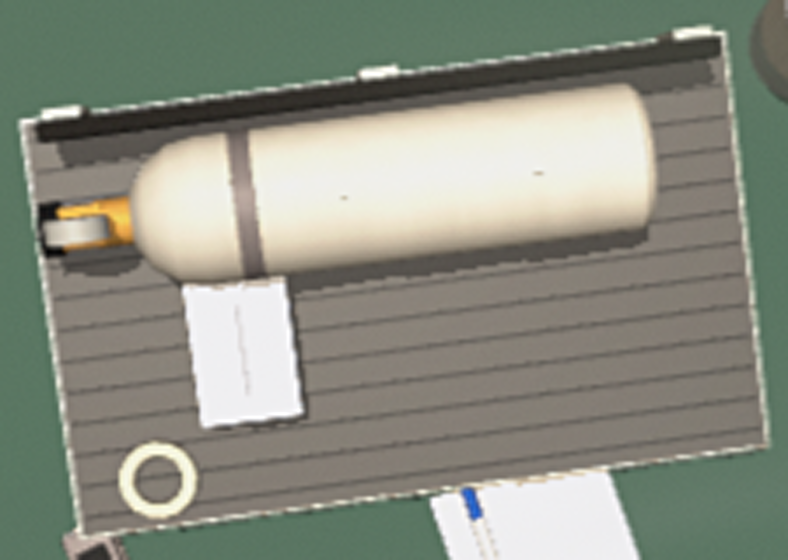

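The enlarged crop confirms the chock. Its side face narrows towards the upper right, so the toe should point that way, and the fit will test both directions. Now I'll fit the poses.

```bash
cat > h.py <<'E'
from workcell import *
import numpy as np,cv2
from scipy.optimize import least_squares
from scipy.spatial.transform import Rotation as R
def proj(n,P,cal=None):
    c=cal or calibration(n);T=np.linalg.inv(c["pose"]);p=np.asarray(P)@T[:3,:3].T+T[:3,3]
    q=p@np.asarray(c["intrinsics"]).T;return q[:,:2]/q[:,2:]
def ray(n,px,cal=None):
    c=cal or calibration(n);K=np.asarray(c["intrinsics"]);T=np.asarray(c["pose"])
    d=np.linalg.inv(K)@[*px,1];return T[:3,3],T[:3,:3]@d
def onplane(n,px,p0,nn,cal=None):
    o,d=ray(n,px,cal);return o+d*((p0-o)@nn)/(d@nn)
def deckR(yaw): return R.from_euler("z",yaw)*R.from_euler("y",-10,degrees=True)
def rows(goal_p,goal_R,n=None,cur=None):
    "rows to go from present (or cur) pose to goal, in normalised units"
    if cur is None:
        s=read_state();cur=(s["eef_pos"],R.from_euler("xyz",s["tool_rot"],degrees=True))
    p,r=cur;rv=(r.inv()*goal_R).as_rotvec();dp=goal_p-p
    n=n or int(np.ceil(max(np.linalg.norm(rv)/.119,np.abs(dp).max()/.029*1.15,1)))
    out=[]
    for k in range(n):
        rr=r*R.from_rotvec(rv*k/n)
        out.append(np.r_[rr.inv().apply(dp/n)/.03,rv/n/.12])
    for i in range(0,n,5):print("; ".join(" ".join("%g"%v for v in np.round(o,3)+0) for o in out[i:i+5]))
    return goal_p,goal_R
E
python3 - <<'E'
from h import *
f=np.array
top=f([[247,38],[350,135],[165,302],[55,203],[135,122],[237,220]])/5+[95,250]
sc=(f([[487,78],[650,85],[662,312],[490,312]])-[400,0])/7+[395,155]
# toe-top corners L/R, heel-top rear corners, ridge
toeL,toeR,hL,hR,rL,rR=[46,30,5],[46,-30,5],[-46,30,42],[-46,-30,42],[-1,30,42],[-1,-30,42]
for name,m in {"toe-upper-right":[toeL,toeR,hR,hL,rL,rR],"toe-lower-left":[hR,hL,toeL,toeR,rR,rL]}.items():
    M=f(m)/1e3
    for y0 in((-.85,) if "upper" in name else (2.3,)):
        g=lambda v:(proj("top",R.from_euler("z",v[2]).apply(M)+[v[0],v[1],0])-top).ravel()
        r=least_squares(g,[.38,.34,y0]);print(name,r.x[:2],np.degrees(r.x[2]),np.round(r.fun,1))
        v=r.x;print(" scene pred",np.round(proj("scene",R.from_euler("z",v[2]).apply(M)+[v[0],v[1],0])),np.round(sc).tolist())
# deck: outer corners in c2
dk=f([[22,122],[722,33],[768,445],[82,533]])/3.5+[220,150]
C=f([[120,200,0],[120,-200,0],[-120,-200,0],[-120,200,0]])/1e3
g=lambda v:(proj("top",deckR(v[2]).apply(C*v[4])+[v[0],v[1],.0548+.0*v[3]])-dk).ravel()
r=least_squares(g,[.47,0,.12,0,1]);v=r.x;print("deck",v[:2],np.degrees(v[2]),v[4],np.round(r.fun,1))
D=deckR(v[2]);O=f([v[0],v[1],.0548]);nn=D.apply([0,0,1])
for nme,px,h in[("carton lowR",(303,413),.03),("carton lowL",(202,428),.03),("carton upL",(182,287),.03),("carton upR",(285,276),.03),("tape",(158,480),.012),("cyl end",(650,160),.0405),("cyl edge lo",(450,258),.0405),("cyl edge hi",(450,104),.0405),("shoulder L",(132,210),.0405)]:
    w=onplane("top",f(px)/3.5+[220,150],O+nn*h,nn);print(nme,np.round(D.inv().apply(w-O)*1e3))
E
```

```text
toe-upper-right [0.44986792 0.35939328] -41.470897193346374 [-0.2 -0.4  0.3 -0.1 -0.5  0.8 -0.4 -0.  -0.4 -0.7  1.1  0.3]
 scene pred [[430. 199.]
 [406. 199.]
 [405. 166.]
 [428. 167.]
 [430. 176.]
 [406. 176.]] [[407.0, 166.0], [431.0, 167.0], [432.0, 200.0], [408.0, 200.0]]
toe-lower-left [0.44863713 0.36055909] 132.34973245078933 [-3.9 -0.1 -5.   3.2  2.5 -0.1  5.6 -2.5  1.  -1.9  0.   1.3]
 scene pred [[430. 187.]
 [405. 185.]
 [405. 178.]
 [429. 180.]
 [430. 177.]
 [406. 175.]] [[407.0, 166.0], [431.0, 167.0], [432.0, 200.0], [408.0, 200.0]]
deck [ 0.55986294 -0.03774371] 8.476398426044076 0.9903525704405132 [ 0.3 -0.6  0.  -0.2 -0.5 -0.   0.1  0.8]
carton lowR [-61.  64.  30.]
carton lowL [-62. 120.  30.]
carton upL [ 17. 121.  30.]
carton upR [16. 64. 30.]
tape [-91. 150.  12.]
cyl end [  54. -141.   40.]
cyl edge lo [ 15. -26.  41.]
cyl edge hi [ 98. -37.  40.]
shoulder L [ 62. 141.  41.]
```

The fit settles it. The toe points up and right, with sub-pixel residuals and agreement in the scene view. Moving to above the chock.

```bash
python3 - <<'E'
from h import *
E=lambda y:R.from_euler("xyz",[180,0,y],degrees=True)
c=rows(np.array([.36,-.1,.26]),E(75))
print()
c=rows(np.array([.431,.376,.12]),E(138.5),cur=c)
E
```

```text
0.514 -0.69 -0.127 0 0 -0.408; 0.547 -0.664 -0.127 0 0 -0.408; 0.579 -0.636 -0.127 0 0 -0.408; 0.61 -0.607 -0.127 0 0 -0.408; 0.639 -0.576 -0.127 0 0 -0.408
0.666 -0.544 -0.127 0 0 -0.408; 0.692 -0.511 -0.127 0 0 -0.408; 0.716 -0.476 -0.127 0 0 -0.408; 0.738 -0.441 -0.127 0 0 -0.408; 0.759 -0.404 -0.128 0 0 -0.408
0.778 -0.366 -0.128 0 0 -0.408; 0.795 -0.328 -0.128 0 0 -0.408; 0.81 -0.288 -0.128 0 0 -0.408; 0.823 -0.248 -0.128 0 0 -0.408; 0.835 -0.208 -0.128 0 0 -0.408
0.844 -0.167 -0.128 0 0 -0.408; 0.851 -0.125 -0.128 0 0 -0.408; 0.856 -0.083 -0.128 0 0 -0.408; 0.859 -0.041 -0.128 0 0 -0.408; 0.86 0.001 -0.128 0 0 -0.408

0.839 -0.096 0.246 0 0 -0.486; 0.843 -0.047 0.246 0 0 -0.486; 0.844 0.002 0.246 0 0 -0.486; 0.843 0.052 0.246 0 0 -0.486; 0.838 0.101 0.246 0 0 -0.486
0.831 0.149 0.246 0 0 -0.486; 0.821 0.198 0.246 0 0 -0.486; 0.808 0.245 0.246 0 0 -0.486; 0.792 0.292 0.246 0 0 -0.486; 0.774 0.338 0.246 0 0 -0.486
0.753 0.382 0.246 0 0 -0.486; 0.729 0.425 0.246 0 0 -0.486; 0.703 0.467 0.246 0 0 -0.486; 0.675 0.507 0.246 0 0 -0.486; 0.644 0.546 0.246 0 0 -0.486
0.611 0.582 0.246 0 0 -0.486; 0.576 0.617 0.246 0 0 -0.486; 0.539 0.65 0.246 0 0 -0.486; 0.501 0.68 0.246 0 0 -0.486
```

Request:
{"op": "jog_arm", "data": {"targets": "0.51 -0.69 -0.13 0 0 -0.41; 0.55 -0.66 -0.13 0 0 -0.41; 0.58 -0.64 -0.13 0 0 -0.41; 0.61 -0.61 -0.13 0 0 -0.41; 0.64 -0.58 -0.13 0 0 -0.41", "claw": -1}}

```text
clock: 0.6
eef_pos: [0.2413, -0.4672, 0.2032]
tool_rot: [-180.0, -0.0, 33.0]
force: [0.8, -0.3, 0.5]
gripper_width: 0.0916
grasp_force: 0.0
```

Request:
{"op": "jog_arm", "data": {"targets": "0.67 -0.54 -0.13 0 0 -0.41; 0.69 -0.51 -0.13 0 0 -0.41; 0.72 -0.48 -0.13 0 0 -0.41; 0.74 -0.44 -0.13 0 0 -0.41; 0.76 -0.4 -0.13 0 0 -0.41"}}

```text
clock: 1.1
eef_pos: [0.281, -0.3444, 0.2228]
tool_rot: [-180.0, -0.0, 47.1]
force: [-0.5, 0.6, -0.0]
gripper_width: 0.092
grasp_force: 0.0
```

Request:
{"op": "jog_arm", "data": {"targets": "0.78 -0.37 -0.13 0 0 -0.41; 0.8 -0.33 -0.13 0 0 -0.41; 0.81 -0.29 -0.13 0 0 -0.41; 0.82 -0.25 -0.13 0 0 -0.41; 0.84 -0.21 -0.13 0 0 -0.41"}}

```text
clock: 1.6
eef_pos: [0.3201, -0.2212, 0.2424]
tool_rot: [-180.0, -0.0, 61.2]
force: [0.4, -0.8, 0.2]
gripper_width: 0.0917
grasp_force: 0.0
```

Request:
{"op": "jog_arm", "data": {"targets": "0.84 -0.17 -0.13 0 0 -0.41; 0.85 -0.13 -0.13 0 0 -0.41; 0.86 -0.08 -0.13 0 0 -0.41; 0.86 -0.04 -0.13 0 0 -0.41; 0.86 0 -0.13 0 0 -0.41"}}

```text
clock: 2.1
eef_pos: [0.3592, -0.0983, 0.2619]
tool_rot: [-180.0, 0.0, 75.3]
force: [0.6, -0.3, -0.3]
gripper_width: 0.0921
grasp_force: 0.0
```

Request:
{"op": "jog_arm", "data": {"targets": "0.84 -0.1 0.25 0 0 -0.49; 0.84 -0.05 0.25 0 0 -0.49; 0.84 0 0.25 0 0 -0.49; 0.84 0.05 0.25 0 0 -0.49; 0.84 0.1 0.25 0 0 -0.49"}}

```text
clock: 2.6
eef_pos: [0.3768, 0.0269, 0.224]
tool_rot: [-180.0, -0.0, 92.2]
force: [0.9, -0.6, 0.2]
gripper_width: 0.0919
grasp_force: 0.0
```

Request:
{"op": "jog_arm", "data": {"targets": "0.83 0.15 0.25 0 0 -0.49; 0.82 0.2 0.25 0 0 -0.49; 0.81 0.25 0.25 0 0 -0.49; 0.79 0.29 0.25 0 0 -0.49; 0.77 0.34 0.25 0 0 -0.49"}}

```text
clock: 3.1
eef_pos: [0.3948, 0.1521, 0.1864]
tool_rot: [-180.0, 0.0, 109.1]
force: [0.6, 0.5, 0.2]
gripper_width: 0.0917
grasp_force: 0.0
```

Request:
{"op": "jog_arm", "data": {"targets": "0.75 0.38 0.25 0 0 -0.49; 0.73 0.42 0.25 0 0 -0.49; 0.7 0.47 0.25 0 0 -0.49; 0.67 0.51 0.25 0 0 -0.49; 0.64 0.55 0.25 0 0 -0.49"}}

```text
clock: 3.6
eef_pos: [0.4126, 0.2771, 0.1488]
tool_rot: [-180.0, -0.0, 125.9]
force: [0.1, -1.0, 0.8]
gripper_width: 0.092
grasp_force: 0.0
```

Request:
{"op": "jog_arm", "data": {"targets": "0.61 0.58 0.25 0 0 -0.49; 0.58 0.62 0.25 0 0 -0.49; 0.54 0.65 0.25 0 0 -0.49; 0.5 0.68 0.25 0 0 -0.49; 0 0 0 0 0 0"}}

```text
clock: 4.1
eef_pos: [0.4264, 0.3787, 0.1182]
tool_rot: [-180.0, -0.0, 139.4]
force: [-0.4, 0.3, 0.5]
gripper_width: 0.0917
grasp_force: 0.0
```

```bash
python3 - <<'E'
from h import *
s=read_state();print(s["clock"],s["eef_pos"],s["tool_rot"],s["q"],s["force"])
c=calibration("wrist");im=snapshot("wrist")
v=(.450,.3594,np.radians(-41.5))
M=np.array([[46,30,0],[46,-30,0],[-46,-30,42],[-46,30,42],[-1,30,42],[-1,-30,42]])/1e3
for p in proj("wrist",R.from_euler("z",v[2]).apply(M)+[v[0],v[1],0],c): cv2.circle(im,tuple(int(t) for t in np.clip(p,-999,999)),4,(0,0,255),1)
cv2.imwrite("pics/w1.png",cv2.convertScaleAbs(im,alpha=1.8,beta=15))
E=lambda y:R.from_euler("xyz",[180,0,y],degrees=True)
rows(np.array([.431,.376,.008]),E(138.5))
E
```

```text
4.1 [0.42640761 0.37872201 0.11817397] [-1.79972729e+02 -2.79089162e-02  1.39404463e+02] [ 4.14434703e+01  1.95555636e+01  1.03862113e+02  2.85793051e-02
  5.66131994e+01 -7.97673246e+00] [-0.37962485  0.32717331  0.48762135]
-0.03 0.017 0.737 -0.002 0 0.023; -0.03 0.016 0.737 -0.002 0 0.023; -0.03 0.016 0.737 -0.002 0 0.023; -0.03 0.016 0.737 -0.002 0 0.023; -0.03 0.016 0.737 -0.002 0 0.023
```

View pics/w1.png

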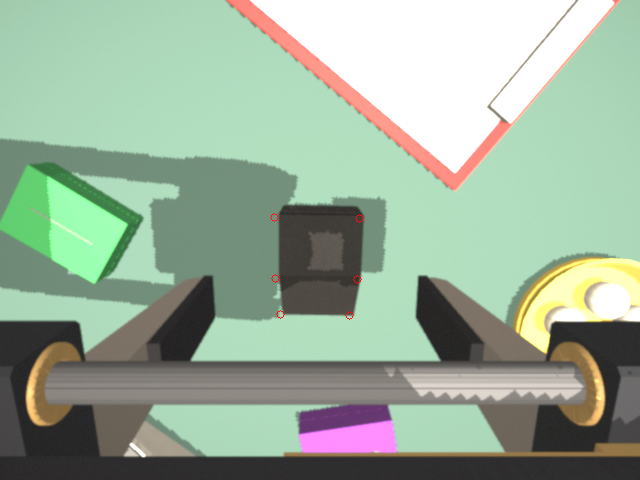

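The wrist view shows the chock's heel towards the top of the picture. Its rear edge is at about y=213 and the ridge at y≈279, with the toe at y≈314, all within about 4 px of the prediction. Descending and gripping.

Request:
{"op": "jog_arm", "data": {"targets": "-0.03 0.02 0.74 0 0 0.02; -0.03 0.02 0.74 0 0 0.02; -0.03 0.02 0.74 0 0 0.02; -0.03 0.02 0.74 0 0 0.02; -0.03 0.02 0.74 0 0 0.03"}}

```text
clock: 4.65
eef_pos: [0.4318, 0.3748, 0.0079]
tool_rot: [-180.0, 0.0, 138.4]
force: [1.0, -0.3, 0.1]
gripper_width: 0.0921
grasp_force: 0.0
```

Request:
{"op": "jog_arm", "data": {"targets": "0 0 0 0 0 0; 0 0 0 0 0 0; 0 0 0 0 0 0; 0 0 0 0 0 0; 0 0 0 0 0 0", "claw": 1}}

```text
clock: 5.15
eef_pos: [0.4327, 0.3766, 0.0097]
tool_rot: [179.9, 0.0, 138.5]
force: [-0.0, -0.2, 5.2]
gripper_width: 0.0586
grasp_force: 30.0
```

Request:
{"op": "jog_arm", "data": {"targets": "0 0 0 0 0 0; 0 0 0 0 0 0; 0 0 -0.1 0 0 0; 0 0 -0.4 0 0 0; 0 0 -0.7 0 0 0"}}

```text
clock: 5.65
eef_pos: [0.4308, 0.375, 0.0441]
tool_rot: [-179.8, -0.0, 138.5]
force: [-0.4, -0.7, -2.1]
gripper_width: 0.0584
grasp_force: 30.0
```

```bash
python3 - <<'E'
from h import *
s=read_state();print(s["clock"],s["eef_pos"],s["tool_rot"],s["force"],s["gripper_width"],s["grasp_force"])
c=calibration("wrist");im=snapshot("wrist")
cv2.imwrite("pics/w2.png",cv2.convertScaleAbs(im,alpha=2,beta=15))
E
```

```text
5.65 [0.43077023 0.37502697 0.04409715] [-1.79823636e+02 -2.51984093e-02  1.38472330e+02] [-0.39998636 -0.6848057  -2.10295699] 0.058407351641464114 29.997645020484924
```

View pics/w2.png

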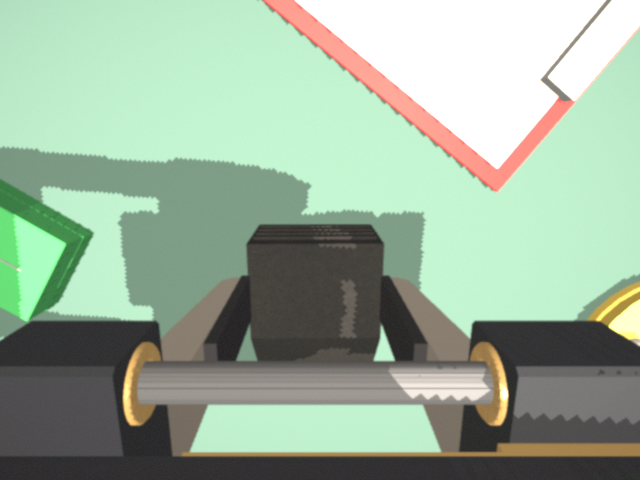

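The chock is held squarely. Its rear top edge is at y≈243 and the ridge at y≈338. Next I compute its offset in the hand and the path to the deck.

```bash
cat >> h.py <<'E'
YAW=np.radians(8.48);D=deckR(YAW);O=np.array([.5599,-.0377,.0548])
TR=D*R.from_euler("z",180,degrees=True)*R.from_euler("x",180,degrees=True)  # tool x downhill, tool z into deck
def dk(p):return D.inv().apply(np.asarray(p)-O)*1e3
E
python3 - <<'E'
from h import *
s=read_state();p=s["eef_pos"];T=R.from_euler("xyz",s["tool_rot"],degrees=True)
print(TR.as_euler("xyz",degrees=True))
z=p[2]-.009+.042
for px in((250,243),(382,243),(252,338),(380,338)):
    w=onplane("wrist",px,np.array([0,0,z]),np.array([0,0,1.]));print(px,np.round(T.inv().apply(w-p)*1e3,1))
E=lambda y:R.from_euler("xyz",[180,0,y],degrees=True)
c=rows(np.array([.40,.36,.13]),E(138.5))
print()
# hover: chock origin at deck x=-95, y=0; TCP 25 downhill of origin, 30mm above
g=O+D.apply([-.13,0,.05]);print(g)
c=rows(g,TR,cur=c)
E
```

```text
[-180.     10.   -171.52]
(250, 243) [ 24.6 -28.2 -33.1]
(382, 243) [ 24.5  29.1 -32.9]
(252, 338) [-20.5 -29.  -33.1]
(380, 338) [-20.6  30.  -32.9]
0.112 -0.285 -0.684 0.005 0.001 -0.001; 0.112 -0.285 -0.684 0.005 0.001 -0.001; 0.112 -0.285 -0.683 0.005 0.001 -0.001; 0.112 -0.286 -0.683 0.005 0.001 -0.001

[ 0.42468715 -0.05785945  0.08146612]
-0.579 -0.582 0.095 -0.037 -0.08 -0.426; -0.548 -0.611 0.098 -0.037 -0.08 -0.426; -0.515 -0.638 0.1 -0.037 -0.08 -0.426; -0.48 -0.664 0.102 -0.037 -0.08 -0.426; -0.445 -0.689 0.103 -0.037 -0.08 -0.426
-0.408 -0.711 0.104 -0.037 -0.08 -0.426; -0.37 -0.731 0.105 -0.037 -0.08 -0.426; -0.331 -0.75 0.105 -0.037 -0.08 -0.426; -0.291 -0.766 0.105 -0.037 -0.08 -0.426; -0.251 -0.78 0.104 -0.037 -0.08 -0.426
-0.21 -0.793 0.102 -0.037 -0.08 -0.426; -0.168 -0.803 0.101 -0.037 -0.08 -0.426; -0.125 -0.811 0.098 -0.037 -0.08 -0.426; -0.083 -0.816 0.096 -0.037 -0.08 -0.426; -0.04 -0.82 0.093 -0.037 -0.08 -0.426
0.003 -0.821 0.089 -0.037 -0.08 -0.426; 0.046 -0.821 0.085 -0.037 -0.08 -0.426
```

```bash
python3 - <<'E'
from h import *
E=lambda y:R.from_euler("xyz",[180,0,y],degrees=True)
c=(np.array([.40,.36,.13]),E(138.5))
g=O+D.apply([-.15,0,.06]);print(g)
c=rows(g,TR,cur=c,n=18)
E
```

```text
[ 0.40348883 -0.06101999  0.08784124]
-0.521 -0.58 0.078 -0.035 -0.076 -0.403; -0.492 -0.604 0.08 -0.035 -0.076 -0.403; -0.462 -0.628 0.082 -0.035 -0.076 -0.403; -0.43 -0.65 0.083 -0.035 -0.076 -0.403; -0.397 -0.67 0.084 -0.035 -0.076 -0.403
-0.364 -0.689 0.085 -0.035 -0.076 -0.403; -0.329 -0.706 0.085 -0.035 -0.076 -0.403; -0.294 -0.721 0.085 -0.035 -0.076 -0.403; -0.258 -0.735 0.084 -0.035 -0.076 -0.403; -0.221 -0.747 0.083 -0.035 -0.076 -0.403
-0.184 -0.757 0.082 -0.035 -0.076 -0.403; -0.147 -0.766 0.08 -0.035 -0.076 -0.403; -0.109 -0.772 0.078 -0.035 -0.076 -0.403; -0.071 -0.777 0.076 -0.035 -0.076 -0.403; -0.032 -0.78 0.073 -0.035 -0.076 -0.403
0.006 -0.78 0.07 -0.035 -0.076 -0.403; 0.044 -0.78 0.066 -0.035 -0.076 -0.403; 0.083 -0.777 0.062 -0.035 -0.076 -0.403
```

Request:
{"op": "jog_arm", "data": {"targets": "0.11 -0.29 -0.68 0 0 0; 0.11 -0.29 -0.68 0 0 0; 0.11 -0.29 -0.68 0 0 0; 0.11 -0.29 -0.68 0 0 0; 0 0 0 0 0 0"}}

```text
clock: 6.2
eef_pos: [0.3994, 0.3593, 0.1285]
tool_rot: [179.8, 0.0, 138.5]
force: [0.4, 0.3, -2.0]
gripper_width: 0.0584
grasp_force: 30.0
```

Request:
{"op": "jog_arm", "data": {"targets": "-0.52 -0.58 0.08 -0.035 -0.076 -0.4; -0.49 -0.6 0.08 -0.035 -0.076 -0.4; -0.46 -0.63 0.08 -0.035 -0.076 -0.4; -0.43 -0.65 0.08 -0.035 -0.076 -0.4; -0.4 -0.67 0.08 -0.035 -0.076 -0.4"}}

```text
clock: 6.7
eef_pos: [0.3996, 0.2409, 0.1136]
tool_rot: [179.2, 2.7, 152.3]
force: [0.7, 0.1, -2.3]
gripper_width: 0.0584
grasp_force: 30.0
```

Request:
{"op": "jog_arm", "data": {"targets": "-0.36 -0.69 0.08 -0.035 -0.076 -0.4; -0.33 -0.71 0.08 -0.035 -0.076 -0.4; -0.29 -0.72 0.08 -0.035 -0.076 -0.4; -0.26 -0.73 0.08 -0.035 -0.076 -0.4; -0.22 -0.75 0.08 -0.035 -0.076 -0.4"}}

```text
clock: 7.2
eef_pos: [0.4001, 0.124, 0.1027]
tool_rot: [178.9, 5.6, 166.1]
force: [0.0, -0.3, -2.2]
gripper_width: 0.0584
grasp_force: 30.0
```

Request:
{"op": "jog_arm", "data": {"targets": "-0.18 -0.76 0.08 -0.035 -0.076 -0.4; -0.15 -0.77 0.08 -0.035 -0.076 -0.4; -0.11 -0.77 0.08 -0.035 -0.076 -0.4; -0.07 -0.78 0.08 -0.035 -0.076 -0.4; -0.03 -0.78 0.07 -0.035 -0.076 -0.4"}}

```text
clock: 7.7
eef_pos: [0.4004, 0.0067, 0.0911]
tool_rot: [179.4, 8.4, 179.9]
force: [0.2, -0.3, -2.9]
gripper_width: 0.0586
grasp_force: 30.0
```

Request:
{"op": "jog_arm", "data": {"targets": "0 -0.78 0.07 -0.035 -0.076 -0.4; 0.04 -0.78 0.07 -0.035 -0.076 -0.4; 0.08 -0.78 0.06 -0.035 -0.076 -0.4; 0 0 0 0 0 0; 0 0 0 0 0 0"}}

```text
clock: 8.2
eef_pos: [0.4007, -0.063, 0.0842]
tool_rot: [180.0, 10.0, -172.1]
force: [0.6, 0.1, -2.2]
gripper_width: 0.0585
grasp_force: 30.0
```

```bash
python3 - <<'E'
from h import *
s=read_state();print(s["clock"],dk(s["eef_pos"]),s["tool_rot"],s["q"],s["force"])
im=snapshot("scene")
c=calibration("wrist");w=snapshot("wrist")
cv2.imwrite("pics/w3.png",np.hstack([cv2.resize(im[150:350,190:450],(520,400)),cv2.resize(w,None,fx=.43,fy=.833)]))
# fit check of deck outline in scene
pts=proj("scene",O+D.apply(np.array([[120,200,0],[120,-200,0],[-120,-200,0],[-120,200,0]])/1e3));print(np.round(pts))
rows(O+D.apply([-.12,0,.014]),TR)
E
```

```text
8.2 [-153.61012836   -1.53462077   56.92148716] [ 179.986052      9.97670543 -172.06525979] [ -12.49030094    3.59204952  131.72770628    6.00285177   35.47287957
 -115.03614827] [ 0.55912472  0.11900832 -2.20862008]
[[428. 230.]
 [292. 335.]
 [206. 289.]
 [342. 204.]]
-0.554 0.017 0.719 -0.005 0 -0.03; -0.554 0.015 0.719 -0.005 0 -0.03
```

View pics/w3.png

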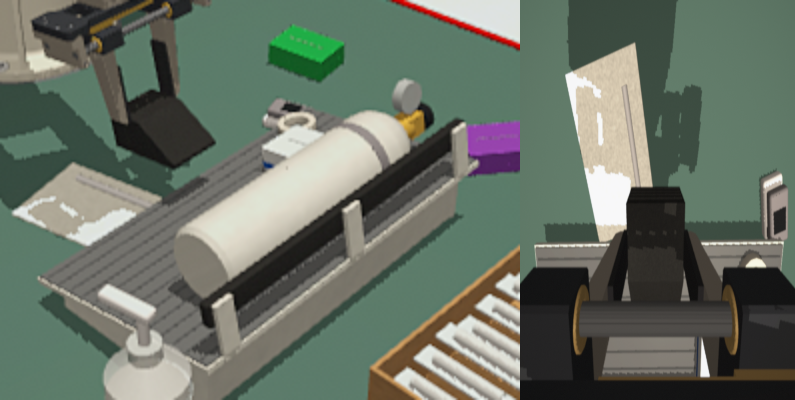

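The chock hangs in line above the low edge, and the wrist view shows the deck edge level at y≈243 of the composite. Lowering.

Request:
{"op": "jog_arm", "data": {"targets": "-0.55 0.02 0.72 -0.005 0 -0.04; -0.55 0.02 0.72 -0.005 0 -0.04; 0 0 0 0 0 0"}}

```text
clock: 8.6
eef_pos: [0.4418, -0.0545, 0.0466]
tool_rot: [-180.0, 10.0, -171.2]
force: [-0.3, -0.5, -2.1]
gripper_width: 0.0583
grasp_force: 30.0
```

Request:
{"op": "jog_arm", "data": {"targets": "0 0 0.06 0 0 0; 0 0 0 0 0 0"}}

```text
clock: 8.8
eef_pos: [0.44, -0.0551, 0.0463]
tool_rot: [-180.0, 10.0, -171.3]
force: [-0.6, 1.0, -2.1]
gripper_width: 0.0586
grasp_force: 30.0
```

Request:
{"op": "jog_arm", "data": {"targets": "0 0 0.04 0 0 0; 0 0 0 0 0 0"}}

```text
clock: 9.0
eef_pos: [0.4409, -0.0556, 0.0454]
tool_rot: [-179.9, 10.1, -171.3]
force: [0.3, 0.8, -2.2]
gripper_width: 0.0584
grasp_force: 30.0
```

```bash
cat > st.py <<'E'
from h import *
s=read_state();f=D.inv().apply(s["force"])
print("t%.2f"%s["clock"],"deck",np.round(dk(s["eef_pos"]),1),"rot",np.round(s["tool_rot"],1),"Fdeck",np.round(f,1),round(s["gripper_width"],4))
E
python3 st.py
```

```text
t9.00 deck [-120.1   -0.2   11.7] rot [-179.9   10.1 -171.3] Fdeck [ 0.   0.7 -2.2] 0.0584
```

Request:
{"op": "jog_arm", "data": {"targets": "0 0 0.04 0 0 0; 0 0 0 0 0 0"}}

```text
clock: 9.2
eef_pos: [0.4413, -0.0557, 0.044]
tool_rot: [-179.9, 10.1, -171.4]
force: [-0.5, 0.4, 0.3]
gripper_width: 0.0584
grasp_force: 30.0
```

Request:
{"op": "jog_arm", "data": {"targets": "0 0 0.03 0 0 0; 0 0 0 0 0 0"}}

```text
clock: 9.4
eef_pos: [0.4414, -0.0557, 0.0437]
tool_rot: [-179.9, 10.0, -171.3]
force: [-7.9, -1.6, 16.9]
gripper_width: 0.0585
grasp_force: 30.0
```

Request:
{"op": "jog_arm", "data": {"targets": "0 0 0.03 0 0 0; 0 0 0 0 0 0"}}

```text
clock: 9.6
eef_pos: [0.4416, -0.0557, 0.0434]
tool_rot: [-179.9, 10.1, -171.3]
force: [-13.7, -1.8, 32.3]
gripper_width: 0.0588
grasp_force: 30.0
```

```bash
python3 st.py
```

```text
t9.60 deck [-119.8   -0.4    9.6] rot [-179.9   10.1 -171.3] Fdeck [-8.   0.2 34.2] 0.0588
```

Request:
{"op": "jog_arm", "data": {"targets": "0 0 -0.065 0 0 0; 0 0 0 0 0 0"}}

```text
clock: 9.8
eef_pos: [0.4414, -0.0557, 0.0443]
tool_rot: [-179.9, 10.1, -171.3]
force: [0.1, -0.2, -1.5]
gripper_width: 0.0585
grasp_force: 30.0
```

Request:
{"op": "jog_arm", "data": {"targets": "-0.3 0 0 0 0 0; -0.3 0 0 0 0 0; 0 0 0 0 0 0"}}

```text
clock: 10.1
eef_pos: [0.4612, -0.0529, 0.0476]
tool_rot: [-179.9, 10.2, -171.3]
force: [0.4, -0.8, -2.9]
gripper_width: 0.0584
grasp_force: 30.0
```

Request:
{"op": "jog_arm", "data": {"targets": "-0.3 0 0 0 0 0; -0.3 0 0 0 0 0; 0 0 0 0 0 0"}}

```text
clock: 10.4
eef_pos: [0.4776, -0.0502, 0.0504]
tool_rot: [-179.9, 10.1, -171.3]
force: [0.2, -0.2, -1.8]
gripper_width: 0.0582
grasp_force: 30.0
```

```bash
python3 st.py
```

```text
t10.40 deck [-82.7  -0.2  10.2] rot [-179.9   10.1 -171.3] Fdeck [-0.2 -0.2 -1.8] 0.0582
```

Request:
{"op": "jog_arm", "data": {"targets": "-0.3 0 0 0 0 0; -0.3 0 0 0 0 0; 0 0 0 0 0 0"}}

```text
clock: 10.7
eef_pos: [0.4949, -0.0475, 0.0536]
tool_rot: [-179.9, 10.1, -171.3]
force: [0.0, 1.0, -1.8]
gripper_width: 0.0584
grasp_force: 30.0
```

Request:
{"op": "jog_arm", "data": {"targets": "-0.3 0 0 0 0 0; -0.2 0 0 0 0 0; 0 0 0 0 0 0"}}

```text
clock: 11.0
eef_pos: [0.5093, -0.0453, 0.0561]
tool_rot: [-179.9, 10.1, -171.3]
force: [0.5, -0.9, -1.5]
gripper_width: 0.0587
grasp_force: 30.0
```

Request:
{"op": "jog_arm", "data": {"targets": "0 0 0.025 0 0 0; 0 0 0 0 0 0"}}

```text
clock: 11.2
eef_pos: [0.5092, -0.0453, 0.0558]
tool_rot: [-179.9, 10.1, -171.3]
force: [-2.4, 0.5, 7.1]
gripper_width: 0.0586
grasp_force: 30.0
```

```bash
python3 st.py
```

```text
t11.20 deck [-50.3  -0.    9.9] rot [-179.9   10.1 -171.3] Fdeck [-1.   0.8  7.4] 0.0586
```

Request:
{"op": "jog_arm", "data": {"targets": "0 0 -0.015 0 0 0; -0.2 0 0 0 0 0; 0 0 0 0 0 0"}}

```text
clock: 11.5
eef_pos: [0.5128, -0.0443, 0.0565]
tool_rot: [-180.0, 9.9, -171.3]
force: [-6.0, -0.7, 9.5]
gripper_width: 0.0587
grasp_force: 30.0
```

Request:
{"op": "jog_arm", "data": {"targets": "-0.2 0 0 0 0 0; 0 0 0 0 0 0"}}

```text
clock: 11.7
eef_pos: [0.5181, -0.0434, 0.0574]
tool_rot: [180.0, 9.8, -171.3]
force: [-9.0, -1.1, 10.2]
gripper_width: 0.0587
grasp_force: 30.0
```

Request:
{"op": "jog_arm", "data": {"targets": "-0.1 0 0 0 0 0; 0 0 0 0 0 0"}}

```text
clock: 11.9
eef_pos: [0.5204, -0.043, 0.0578]
tool_rot: [180.0, 9.8, -171.3]
force: [-11.1, -1.7, 12.3]
gripper_width: 0.0588
grasp_force: 30.0
```

```bash
python3 st.py
```

```text
t11.90 deck [-38.7   0.6   9.9] rot [ 180.     9.8 -171.3] Fdeck [-8.9 -0.  14.1] 0.0588
```

Request:
{"op": "jog_arm", "data": {"targets": "0 0 -0.025 0 0 0; 0 0 0 0 0 0"}}

```text
clock: 12.1
eef_pos: [0.5228, -0.0431, 0.0589]
tool_rot: [-180.0, 10.0, -171.3]
force: [-0.1, 0.1, -3.3]
gripper_width: 0.0586
grasp_force: 30.0
```

```bash
python3 st.py
```

```text
t12.10 deck [-36.2   0.1  10.5] rot [-180.    10.  -171.3] Fdeck [-0.7  0.1 -3.2] 0.0586
```

Request:
{"op": "jog_arm", "data": {"targets": "-0.07 0 0.005 0 0 0; 0 0 0 0 0 0"}}

```text
clock: 12.3
eef_pos: [0.5255, -0.0428, 0.0592]
tool_rot: [-179.9, 10.1, -171.3]
force: [0.1, -0.8, -2.5]
gripper_width: 0.0582
grasp_force: 30.0
```

Request:
{"op": "jog_arm", "data": {"targets": "-0.07 0 0.005 0 0 0; 0 0 0 0 0 0"}}

```text
clock: 12.5
eef_pos: [0.5274, -0.0424, 0.0595]
tool_rot: [-180.0, 10.1, -171.3]
force: [-0.1, 0.2, -1.9]
gripper_width: 0.0584
grasp_force: 30.0
```

```bash
python3 st.py
```

```text
t12.50 deck [-31.5   0.1  10.3] rot [-180.    10.1 -171.3] Fdeck [-0.4  0.3 -1.9] 0.0584
```

Request:
{"op": "jog_arm", "data": {"targets": "-0.05 0 0.005 0 0 0; 0 0 0 0 0 0"}}

```text
clock: 12.7
eef_pos: [0.5277, -0.0422, 0.0593]
tool_rot: [-180.0, 9.9, -171.3]
force: [-4.1, -0.4, 0.5]
gripper_width: 0.0584
grasp_force: 30.0
```

Request:
{"op": "jog_arm", "data": {"targets": "-0.05 0 0.005 0 0 0; 0 0 0 0 0 0"}}

```text
clock: 12.9
eef_pos: [0.5278, -0.0421, 0.0592]
tool_rot: [-180.0, 9.8, -171.3]
force: [-10.3, -2.7, 6.1]
gripper_width: 0.0585
grasp_force: 30.0
```

```bash
python3 st.py
```

```text
t12.90 deck [-31.2   0.4   9.9] rot [-180.     9.8 -171.3] Fdeck [-9.3 -1.2  7.8] 0.0585
```

Request:
{"op": "jog_arm", "data": {"targets": "-0.04 0 -0.012 0 0 0; 0 0 0 0 0 0"}}

```text
clock: 13.1
eef_pos: [0.5293, -0.0417, 0.0597]
tool_rot: [180.0, 9.9, -171.3]
force: [-6.3, -0.7, 0.8]
gripper_width: 0.0585
grasp_force: 30.0
```

```bash
python3 st.py
```

```text
t13.10 deck [-29.5   0.5  10.2] rot [ 180.     9.9 -171.3] Fdeck [-6.1  0.2  1.9] 0.0585
```

Request:
{"op": "jog_arm", "data": {"targets": "-0.05 0 -0.003 0 0 0; 0 0 0 0 0 0"}}

```text
clock: 13.3
eef_pos: [0.5307, -0.0415, 0.06]
tool_rot: [180.0, 9.8, -171.3]
force: [-6.6, -1.1, 1.3]
gripper_width: 0.0586
grasp_force: 30.0
```

Request:
{"op": "jog_arm", "data": {"targets": "-0.05 0 -0.003 0 0 0; 0 0 0 0 0 0"}}

```text
clock: 13.5
eef_pos: [0.5322, -0.0412, 0.0603]
tool_rot: [180.0, 9.9, -171.3]
force: [-6.4, -0.1, 1.8]
gripper_width: 0.0585
grasp_force: 30.0
```

```bash
python3 st.py
```

```text
t13.50 deck [-26.5   0.6  10.3] rot [ 180.     9.9 -171.3] Fdeck [-5.9  0.8  2.9] 0.0585
```

Request:
{"op": "jog_arm", "data": {"targets": "-0.04 0 -0.004 0 0 0; 0 0 0 0 0 0"}}

```text
clock: 13.7
eef_pos: [0.5334, -0.041, 0.0606]
tool_rot: [180.0, 9.8, -171.3]
force: [-5.6, -0.2, 0.1]
gripper_width: 0.0585
grasp_force: 30.0
```

Request:
{"op": "jog_arm", "data": {"targets": "-0.03 0 -0.003 0 0 0; 0 0 0 0 0 0"}}

```text
clock: 13.9
eef_pos: [0.5341, -0.0409, 0.0608]
tool_rot: [180.0, 9.8, -171.3]
force: [-6.9, -0.1, 0.7]
gripper_width: 0.0586
grasp_force: 30.0
```

```bash
python3 st.py
```

```text
t13.90 deck [-24.6   0.6  10.4] rot [ 180.     9.8 -171.3] Fdeck [-6.6  0.9  1.8] 0.0586
```

Request:
{"op": "jog_arm", "data": {"targets": "-0.04 0 -0.002 0 0 0; 0 0 0 0 0 0"}}

```text
clock: 14.1
eef_pos: [0.5343, -0.0408, 0.0608]
tool_rot: [180.0, 9.7, -171.3]
force: [-8.2, -0.4, 1.2]
gripper_width: 0.0588
grasp_force: 30.0
```

Request:
{"op": "jog_arm", "data": {"targets": "-0.03 0 -0.002 0 0 0; 0 0 0 0 0 0"}}

```text
clock: 14.3
eef_pos: [0.5344, -0.0407, 0.0607]
tool_rot: [180.0, 9.7, -171.3]
force: [-11.7, -1.8, 3.0]
gripper_width: 0.0585
grasp_force: 30.0
```

```bash
python3 st.py
```

```text
t14.30 deck [-24.3   0.8  10.3] rot [ 180.     9.7 -171.3] Fdeck [-11.2  -0.1   5. ] 0.0585
```

Request:
{"op": "jog_arm", "data": {"targets": "-0.03 0 -0.006 0 0 0; 0 0 0 0 0 0"}}

```text
clock: 14.5
eef_pos: [0.5344, -0.0406, 0.0607]
tool_rot: [180.0, 9.6, -171.3]
force: [-13.2, -4.3, 2.9]
gripper_width: 0.0587
grasp_force: 30.0
```

Request:
{"op": "jog_arm", "data": {"targets": "-0.02 0 -0.002 0 0 0; 0 0 0 0 0 0"}}

```text
clock: 14.7
eef_pos: [0.5344, -0.0406, 0.0607]
tool_rot: [179.9, 9.5, -171.3]
force: [-15.0, -4.4, 3.3]
gripper_width: 0.0587
grasp_force: 30.0
```

```bash
python3 st.py
```

```text
t14.70 deck [-24.2   0.9  10.3] rot [ 179.9    9.5 -171.3] Fdeck [-14.7  -2.1   5.9] 0.0587
```

Request:
{"op": "jog_arm", "data": {"targets": "-0.025 0 -0.003 0 0 0; 0 0 0 0 0 0; 0 0 0 0 0 0; 0 0 0 0 0 0; 0 0 0 0 0 0"}}

```text
clock: 15.2
eef_pos: [0.5344, -0.0405, 0.0607]
tool_rot: [179.9, 9.5, -171.3]
force: [-16.5, -5.2, 5.2]
gripper_width: 0.0589
grasp_force: 30.0
```

```bash
python3 st.py
```

```text
t15.20 deck [-24.2   0.9  10.3] rot [ 179.9    9.5 -171.3] Fdeck [-15.9  -2.7   8.1] 0.0589
```

Request:
{"op": "jog_arm", "data": {"targets": "-0.025 0 -0.012 0 0 0; 0 0 0 0 0 0; 0 0 0 0 0 0; 0 0 0 0 0 0; 0 0 0 0 0 0"}}

```text
clock: 15.7
eef_pos: [0.5345, -0.0405, 0.061]
tool_rot: [179.9, 9.4, -171.3]
force: [-18.3, -6.5, 4.6]
gripper_width: 0.0587
grasp_force: 30.0
```

```bash
python3 st.py; python3 - <<'E'
from h import *
im=snapshot("scene");t=snapshot("top")
cv2.imwrite("pics/s4.png",np.hstack([cv2.resize(im[170:350,200:440],(480,360)),cv2.resize(t[165:285,220:420],None,fx=1.6,fy=3)[:360]]))
E
```

```text
t15.70 deck [-24.1   1.   10.5] rot [ 179.9    9.4 -171.3] Fdeck [-18.   -3.7   7.9] 0.0587
```

View pics/s4.png

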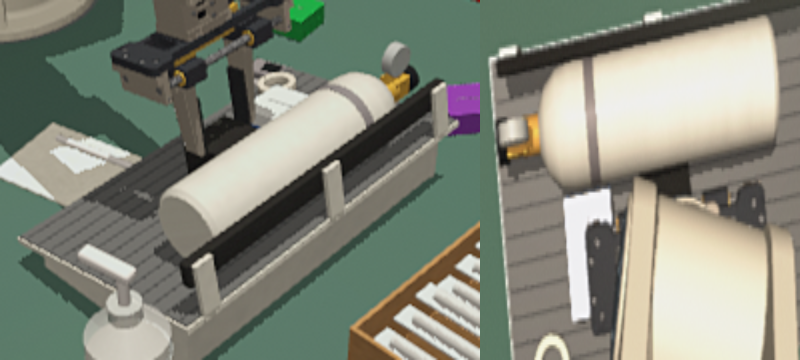

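The top view shows the cylinder hard along the rail, with the chock under its middle at about (670,180) and the carton clear at about (585,210). The push has been held at 18 N. Releasing with a partial opening, then retreating.

Request:
{"op": "jog_arm", "data": {"targets": "0 0 0 0 0 0; 0 0 0 0 0 0; 0 0 0 0 0 0", "claw": -0.7}}

```text
clock: 16.1
eef_pos: [0.5421, -0.0404, 0.0638]
tool_rot: [-179.9, 10.2, -171.3]
force: [0.1, -0.4, 0.1]
gripper_width: 0.0776
grasp_force: 0.0
```

Request:
{"op": "jog_arm", "data": {"targets": "0.1 0 -0.5 0 0 0; 0.3 0 -0.8 0 0 0; 0.4 0 -0.8 0 0 0; 0.3 0 -0.5 0 0 0; 0 0 0 0 0 0"}}

```text
clock: 16.6
eef_pos: [0.4962, -0.0475, 0.1364]
tool_rot: [-179.9, 10.3, -171.3]
force: [-0.0, -0.4, -0.4]
gripper_width: 0.0781
grasp_force: 0.0
```

```bash
python3 st.py; python3 - <<'E'
from h import *
t=snapshot("top");c=calibration("wrist");w=snapshot("wrist")
cv2.imwrite("pics/s5.png",np.hstack([cv2.resize(t[165:285,220:420],(400,480)),cv2.resize(w,(400,480))]))
cv2.imwrite("pics/w5.png",w)
E
```

```text
t16.60 deck [-49.3  -0.3  91.5] rot [-179.9   10.3 -171.3] Fdeck [-0.1 -0.4 -0.4] 0.0781
```

View pics/s5.png

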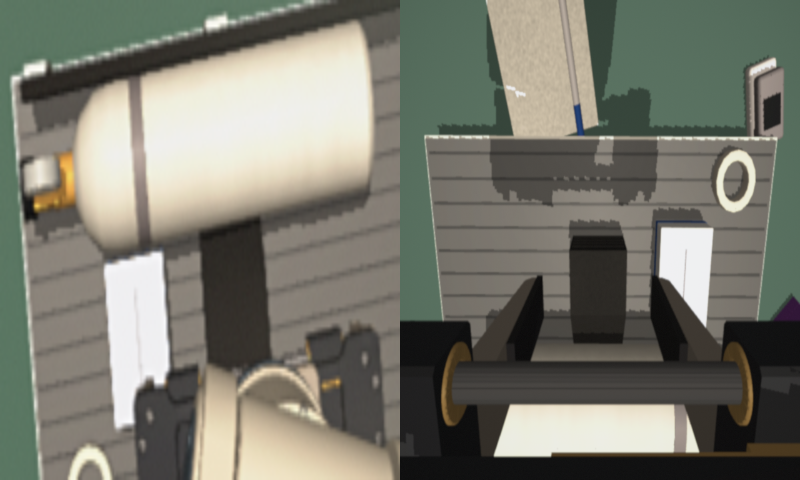

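The cylinder holds on the chock. The carton's low end is at wrist pixels (416,227) and (501,227). Next, going to it.

```bash
python3 - <<'E'
from h import *
nn=D.apply([0,0,1])
for px in((416,227),(501,227)):print(dk(onplane("wrist",px,O+nn*.0305,nn)))
for px in((272,237),(362,237)):print("chock",dk(onplane("wrist",px,O+nn*.0425,nn)))
c=rows(O+D.apply([-.049,.092,.09]),TR)
print()
c=rows(O+D.apply([-.039,.092,.014]),TR,cur=c,n=5)
E
```

```text
[-62.42815774  66.22663034  30.5       ]
[-62.5957292  122.70308395  30.5       ]
chock [-58.13659304 -28.35464436  42.5       ]
chock [-58.30924709  29.10166664  42.5       ]
-0.007 0.767 -0.002 -0.001 0.005 0.007; -0.006 0.767 -0.002 -0.001 0.005 0.007; -0.005 0.767 -0.002 -0.001 0.005 0.007; -0.005 0.767 -0.002 -0.001 0.005 0.007

-0.067 0 0.507 0 0 0; -0.067 0 0.507 0 0 0; -0.067 0 0.507 0 0 0; -0.067 0 0.507 0 0 0; -0.067 0 0.507 0 0 0
```

Request:
{"op": "jog_arm", "data": {"targets": "-0.01 0.78 0 0 0.005 0.007; -0.01 0.78 0 0 0.005 0.007; -0.01 0.79 0 0 0.005 0.007; -0.01 0.79 0 0 0.005 0.007; 0 0 0 0 0 0"}}

```text
clock: 17.2
eef_pos: [0.4824, 0.0481, 0.1335]
tool_rot: [180.0, 9.8, -171.4]
force: [-0.5, -0.5, -0.1]
gripper_width: 0.078
grasp_force: 0.0
```

```bash
python3 st.py; python3 - <<'E'
from h import *
c=rows(O+D.apply([-.040,.094,.007]),TR,n=5)
E
```

```text
t17.20 deck [-49.4  96.3  88.7] rot [ 180.     9.8 -171.4] Fdeck [-0.6 -0.4  0. ] 0.078
-0.064 -0.016 0.544 0.001 -0.005 0.004; -0.064 -0.016 0.544 0.001 -0.005 0.004; -0.063 -0.016 0.544 0.001 -0.005 0.004; -0.063 -0.016 0.544 0.001 -0.005 0.004; -0.063 -0.015 0.544 0.001 -0.005 0.004
```

Request:
{"op": "jog_arm", "data": {"targets": "-0.06 -0.02 0.54 0 0 0; -0.06 -0.02 0.54 0 0 0; -0.06 -0.02 0.54 0 0 0; -0.06 -0.01 0.54 0 0 0; -0.06 -0.01 0.54 0 0 0"}}

```text
clock: 17.7
eef_pos: [0.5059, 0.0464, 0.0548]
tool_rot: [-180.0, 9.9, -171.5]
force: [-0.0, -0.6, -0.2]
gripper_width: 0.0781
grasp_force: 0.0
```

```bash
python3 st.py
```

```text
t17.70 deck [-40.4  91.2   7.2] rot [-180.     9.9 -171.5] Fdeck [-0.1 -0.6 -0.2] 0.0781
```

Request:
{"op": "jog_arm", "data": {"targets": "0 0.08 0 0 0 0; 0 0 0 0 0 0"}}

```text
clock: 17.9
eef_pos: [0.5047, 0.0492, 0.0556]
tool_rot: [-180.0, 9.8, -171.5]
force: [0.8, 0.5, 1.7]
gripper_width: 0.0782
grasp_force: 0.0
```

Request:
{"op": "jog_arm", "data": {"targets": "0 0 0 0 0 0; 0 0 0 0 0 0; 0 0 0 0 0 0; 0 0 0 0 0 0; 0 0 0 0 0 0", "claw": 1}}

```text
clock: 18.4
eef_pos: [0.5051, 0.0495, 0.0565]
tool_rot: [-180.0, 9.9, -171.5]
force: [0.4, -0.8, -0.4]
gripper_width: 0.0401
grasp_force: 0.0
```

```bash
python3 st.py
```

```text
t18.40 deck [-40.5  94.3   8.9] rot [-180.     9.9 -171.5] Fdeck [ 0.2 -0.8 -0.5] 0.0401
```

```bash
python3 - <<'E'
from h import *
t=snapshot("top");w=snapshot("wrist");s=snapshot("scene")
cv2.imwrite("pics/s6.png",np.vstack([np.hstack([cv2.resize(t[165:305,220:420],(400,280)),cv2.resize(s[170:310,260:460],(400,280))]),cv2.resize(w,(800,320))]))
E
python3 st.py
```

```text
t18.55 deck [-40.6  94.3   8.7] rot [-180.     9.9 -171.5] Fdeck [ 0.4 -0.1 -0.7] 0.0279
```

View pics/s6.png

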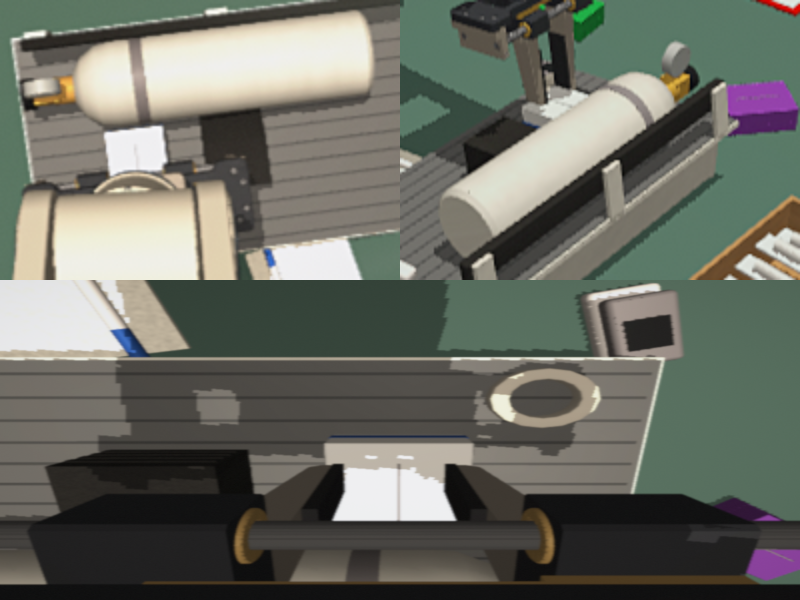

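```bash
python3 - <<'E'
from h import *
s=read_state();p=s["eef_pos"];T=R.from_euler("xyz",s["tool_rot"],degrees=True)
print("tips wrist @20mm half",proj("wrist",p+T.apply([[.01,-.021,0],[.01,.021,0],[-.01,-.021,0],[-.01,.021,0]]))*[1.25,320/480]+[0,280])
for z in(0,.015,.03):print("carton low end z",z,proj("wrist",O+D.apply([[-.0625,.0665,z],[-.0625,.1225,z],[.0,.0665,z],[.0,.1225,z]]))*[1.25,320/480]+[0,280])
print("scene tcp",(proj("scene",p[None])-[260,170])*2+[400,0])
print("scene carton top",(proj("scene",O+D.apply([[-.0625,.0665,.03],[-.0625,.1225,.03],[.0175,.0665,.03],[.0175,.1225,.03]]))-[260,170])*2+[400,0])
E
```

```text
tips wrist @20mm half [[345.20982997 450.25531085]
 [445.64322399 450.24053848]
 [346.32545294 474.26533923]
 [444.49754278 474.25466073]]
carton low end z 0 [[330.67791487 433.11528475]
 [461.09665139 433.08905117]
 [334.86371965 504.14950552]
 [456.79070486 504.14298096]]
carton low end z 0.015 [[326.04291325 437.2524913 ]
 [465.97415247 437.22554726]
 [330.83498453 512.81928231]
 [461.03675737 512.81466101]]
carton low end z 0.03 [[320.67869571 442.04059663]
 [471.61926219 442.01303452]
 [326.2196886  522.75132906]
 [465.90119033 522.74925467]]
scene tcp [[552.7184737  118.20057614]]
scene carton top [[517.71209948 107.14042806]
 [552.7586364   84.69101105]
 [574.29881638 127.09591945]
 [609.30533336 103.1932398 ]]
```

Request:
{"op": "jog_arm", "data": {"targets": "0 0 0 0 0 0; 0 0 0 0 0 0"}}

```text
clock: 18.75
eef_pos: [0.5049, 0.0494, 0.0562]
tool_rot: [-180.0, 9.9, -171.5]
force: [-1.1, 0.1, 0.5]
gripper_width: 0.012
grasp_force: 0.0
```

```bash
python3 st.py;python3 - <<'E'
from h import *
s=read_state();p=s["eef_pos"];T=R.from_euler("xyz",s["tool_rot"],degrees=True)
h=s["gripper_width"]/2
print(h,s["grasp_force"])
for z in(0,-.01,-.021,-.03):print(z,np.round(proj("wrist",p+T.apply([[.01,-h,z],[.01,h,z],[-.01,-h,z]]))).tolist())
w0=cv2.imread("pics/w5.png");w=snapshot("wrist");cv2.imwrite("pics/w7.png",w)
# numeric look: brightness along rows across the pads/carton
for y in(250,262,270,280,290,300,310,320): print(y,w[y,230:400:6].mean(1).astype(int).tolist())
E
```

```text
t18.75 deck [-40.7  94.3   8.6] rot [-180.     9.9 -171.5] Fdeck [-1.   0.3  0.6] 0.012
0.006011764518505338 0.0
0 [[305.0, 255.0], [328.0, 255.0], [305.0, 291.0]]
-0.01 [[304.0, 261.0], [328.0, 261.0], [305.0, 298.0]]
-0.021 [[304.0, 267.0], [329.0, 267.0], [304.0, 307.0]]
-0.03 [[303.0, 273.0], [330.0, 273.0], [303.0, 315.0]]
250 [76, 76, 76, 76, 76, 169, 188, 187, 187, 186, 187, 187, 187, 187, 186, 187, 187, 187, 186, 186, 186, 186, 186, 186, 186, 94, 79, 133, 119]
262 [85, 76, 114, 91, 83, 162, 186, 186, 187, 186, 186, 186, 186, 186, 187, 186, 186, 186, 185, 186, 185, 186, 185, 185, 193, 134, 135, 135, 134]
270 [127, 127, 128, 129, 129, 151, 186, 187, 186, 187, 186, 187, 187, 185, 185, 186, 186, 185, 186, 185, 186, 186, 185, 185, 186, 135, 135, 136, 134]
280 [125, 126, 127, 127, 128, 144, 186, 181, 75, 57, 57, 14, 148, 186, 186, 156, 185, 18, 39, 58, 65, 145, 185, 185, 185, 134, 135, 133, 133]
290 [124, 126, 125, 126, 127, 148, 176, 58, 58, 57, 42, 17, 203, 221, 185, 156, 185, 17, 18, 58, 58, 58, 95, 197, 244, 134, 134, 133, 133]
300 [125, 125, 126, 126, 127, 123, 58, 58, 58, 57, 20, 16, 210, 244, 243, 227, 186, 15, 17, 57, 57, 58, 58, 111, 243, 133, 132, 131, 131]
310 [123, 124, 125, 124, 109, 58, 58, 57, 58, 57, 16, 17, 199, 243, 244, 230, 243, 15, 15, 49, 58, 58, 58, 58, 88, 131, 130, 130, 129]
320 [90, 90, 90, 82, 45, 43, 47, 58, 58, 52, 14, 15, 210, 243, 243, 230, 243, 12, 16, 25, 57, 57, 57, 44, 44, 50, 94, 94, 94]
```

The tips appear at y≈277 in the wrist view both in free air and now, so the carton is not hiding them. The scene view also places them about 29 mm above the reported TCP. The fingers have closed just over the carton's top without touching it. I'll reopen and go lower, watching the force.

Request:
{"op": "jog_arm", "data": {"targets": "0 0 0 0 0 0; 0 0 0 0 0 0; 0 0 0 0 0 0; 0 0 0 0 0 0; 0 0 0 0 0 0", "claw": -0.7}}

```text
clock: 19.3
eef_pos: [0.5049, 0.0494, 0.0562]
tool_rot: [-180.0, 9.9, -171.5]
force: [-0.1, 0.2, -0.8]
gripper_width: 0.046
grasp_force: 0.0
```

Request:
{"op": "jog_arm", "data": {"targets": "0 0 0 0 0 0; 0 0 0 0 0 0; 0 0 0 0 0 0; 0 0 0 0 0 0; 0 0 0 0 0 0"}}

```text
clock: 19.8
eef_pos: [0.5049, 0.0494, 0.0562]
tool_rot: [-180.0, 9.9, -171.5]
force: [0.6, 0.6, -0.3]
gripper_width: 0.0781
grasp_force: 0.0
```

```bash
python3 st.py;python3 - <<'E'
from h import *
w=snapshot("wrist")
for y in(255,265,275,285,295): print(y,w[y,150:490:10].mean(1).astype(int).tolist())
E
```

```text
t19.80 deck [-40.7  94.3   8.6] rot [-180.     9.9 -171.5] Fdeck [ 0.6  0.6 -0.4] 0.0781
255 [26, 24, 24, 25, 25, 71, 72, 72, 72, 125, 125, 165, 180, 180, 179, 179, 179, 179, 179, 179, 179, 178, 178, 76, 74, 73, 73, 126, 113, 72, 116, 122, 121, 120]
265 [16, 15, 17, 12, 12, 112, 118, 72, 72, 123, 124, 153, 238, 180, 180, 230, 179, 238, 208, 179, 238, 179, 178, 75, 75, 113, 128, 127, 125, 121, 124, 123, 121, 121]
275 [14, 13, 14, 12, 10, 72, 91, 66, 93, 94, 95, 134, 179, 179, 179, 179, 179, 166, 178, 178, 178, 178, 178, 100, 99, 98, 69, 96, 90, 89, 90, 88, 87, 86]
285 [24, 24, 25, 9, 15, 55, 54, 15, 115, 121, 122, 188, 228, 239, 238, 227, 239, 219, 239, 239, 228, 239, 238, 128, 128, 124, 14, 54, 55, 123, 123, 122, 121, 119]
295 [25, 26, 25, 29, 55, 54, 14, 12, 114, 120, 121, 164, 239, 239, 239, 239, 239, 220, 239, 239, 239, 239, 239, 128, 126, 120, 13, 15, 56, 55, 105, 122, 121, 119]
```

Request:
{"op": "jog_arm", "data": {"targets": "0 0 0.2 0 0 0; 0 0 0.2 0 0 0; 0 0 0 0 0 0"}}

```text
clock: 20.15
eef_pos: [0.5064, 0.0497, 0.0433]
tool_rot: [-180.0, 9.8, -171.5]
force: [-0.5, 0.2, -0.4]
gripper_width: 0.078
grasp_force: 0.0
```

Request:
{"op": "jog_arm", "data": {"targets": "0 0 0.12 0 0 0; 0 0 0 0 0 0"}}

```text
clock: 20.35
eef_pos: [0.5074, 0.0498, 0.0403]
tool_rot: [-180.0, 9.9, -171.5]
force: [-0.1, -0.1, -0.6]
gripper_width: 0.0782
grasp_force: 0.0
```

```bash
python3 st.py
```

```text
t20.35 deck [-41.   94.3  -7.5] rot [-180.     9.9 -171.5] Fdeck [-0.2 -0.1 -0.6] 0.0782
```

Request:
{"op": "jog_arm", "data": {"targets": "0 0 0.13 0 0 0; 0 0 0 0 0 0"}}

```text
clock: 20.55
eef_pos: [0.5081, 0.0499, 0.0366]
tool_rot: [-180.0, 9.9, -171.5]
force: [-0.6, -0.1, -1.0]
gripper_width: 0.0782
grasp_force: 0.0
```

Request:
{"op": "jog_arm", "data": {"targets": "0 0 0.13 0 0 0; 0 0 0 0 0 0"}}

```text
clock: 20.75
eef_pos: [0.5088, 0.05, 0.0328]
tool_rot: [-180.0, 9.9, -171.5]
force: [-0.4, -0.5, -0.3]
gripper_width: 0.0781
grasp_force: 0.0
```

```bash
python3 st.py
```

```text
t20.75 deck [-40.9  94.3 -15.2] rot [-180.     9.9 -171.5] Fdeck [-0.5 -0.4 -0.2] 0.0781
```

Closing.

Request:
{"op": "jog_arm", "data": {"targets": "0 0 0 0 0 0; 0 0 0 0 0 0; 0 0 0 0 0 0; 0 0 0 0 0 0; 0 0 0 0 0 0", "claw": 1}}

```text
clock: 21.25
eef_pos: [0.5088, 0.0501, 0.0332]
tool_rot: [-180.0, 9.9, -171.5]
force: [-1.5, 2.0, 1.1]
gripper_width: 0.0562
grasp_force: 30.0
```

```bash
python3 st.py
```

```text
t21.25 deck [-40.8  94.4 -14.8] rot [-180.     9.9 -171.5] Fdeck [-1.   2.2  1.3] 0.0562
```

The carton is gripped at 56 mm. Drawing it out downhill, then lifting.

Request:
{"op": "jog_arm", "data": {"targets": "0.15 0 -0.02 0 0 0; 0.15 0 0 0 0 0; 0.1 0 0 0 0 0; 0 0 0 0 0 0"}}

```text
clock: 21.65
eef_pos: [0.496, 0.0481, 0.0313]
tool_rot: [-180.0, 9.8, -171.5]
force: [0.3, -1.1, -4.6]
gripper_width: 0.0558
grasp_force: 30.0
```

```bash
python3 st.py; python3 - <<'E'
from h import *
a=cv2.imread("pics/top0.png")
t=snapshot("top")
E=lambda y:R.from_euler("xyz",[180,0,y],degrees=True)
s=read_state();p=s["eef_pos"]
c=rows(p+D.apply([-.03,0,.075]),TR)
print()
c=rows(np.array([.42,.36,.06]),E(139),cur=c)
E
```

```text
t21.65 deck [-53.9  94.3 -14.4] rot [-180.     9.8 -171.5] Fdeck [-0.7 -1.2 -4.5] 0.0558
0.335 0 -0.833 -0.001 -0.007 -0.001; 0.335 0 -0.833 -0.001 -0.007 -0.001; 0.334 0 -0.833 -0.001 -0.007 -0.001

-0.015 0.82 0.107 0.048 0.105 0.552; 0.038 0.82 0.102 0.048 0.105 0.552; 0.091 0.816 0.098 0.048 0.105 0.552; 0.144 0.809 0.095 0.048 0.105 0.552; 0.196 0.798 0.093 0.048 0.105 0.552
0.247 0.784 0.091 0.048 0.105 0.552; 0.298 0.766 0.09 0.048 0.105 0.552; 0.347 0.745 0.09 0.048 0.105 0.552; 0.394 0.721 0.09 0.048 0.105 0.552; 0.44 0.694 0.091 0.048 0.105 0.552
0.484 0.664 0.093 0.048 0.105 0.552; 0.525 0.631 0.096 0.048 0.105 0.552; 0.565 0.596 0.099 0.048 0.105 0.552
```

Request:
{"op": "jog_arm", "data": {"targets": "0.2 0 -0.5 0 0 0; 0.34 0 -0.85 0 0 0; 0.34 0 -0.85 0 0 0; 0.2 0 -0.5 0 0 0; 0 0 0 0 0 0"}}

```text
clock: 22.2
eef_pos: [0.4521, 0.0415, 0.1075]
tool_rot: [-180.0, 10.1, -171.5]
force: [0.1, 0.1, -3.2]
gripper_width: 0.0555
grasp_force: 30.0
```

Request:
{"op": "jog_arm", "data": {"targets": "-0.01 0.82 0.1 0.05 0.1 0.55; 0.04 0.82 0.1 0.05 0.1 0.55; 0.09 0.82 0.1 0.05 0.1 0.55; 0.14 0.81 0.1 0.05 0.1 0.55; 0.2 0.8 0.09 0.05 0.1 0.55"}}

```text
clock: 22.7
eef_pos: [0.4384, 0.1653, 0.0895]
tool_rot: [179.0, 6.2, 169.2]
force: [1.1, -0.4, -4.5]
gripper_width: 0.0552
grasp_force: 30.0
```

Request:
{"op": "jog_arm", "data": {"targets": "0.25 0.78 0.09 0.05 0.11 0.55; 0.3 0.77 0.09 0.05 0.11 0.55; 0.35 0.75 0.09 0.05 0.11 0.55; 0.39 0.72 0.09 0.05 0.11 0.55; 0.44 0.69 0.09 0.05 0.11 0.55"}}

```text
clock: 23.2
eef_pos: [0.4247, 0.2878, 0.0736]
tool_rot: [179.4, 2.1, 150.4]
force: [-0.3, -0.3, -4.7]
gripper_width: 0.0557
grasp_force: 30.0
```

Request:
{"op": "jog_arm", "data": {"targets": "0.48 0.66 0.09 0.05 0.11 0.55; 0.53 0.63 0.1 0.05 0.11 0.55; 0.57 0.6 0.1 0.05 0.11 0.55; 0 0 0 0 0 0; 0 0 0 0 0 0"}}

```text
clock: 23.7
eef_pos: [0.4162, 0.3599, 0.0642]
tool_rot: [-179.7, -0.1, 139.3]
force: [-0.1, -1.5, -5.0]
gripper_width: 0.0559
grasp_force: 30.0
```

```bash
python3 - <<'E'
from h import *
s=read_state();print(s["clock"],s["eef_pos"],s["tool_rot"],s["force"])
E=lambda y:R.from_euler("xyz",[180,0,y],degrees=True)
c=rows(np.array([.435,.372,-.008]),E(139),n=5)
E
```

```text
23.7 [0.4162038  0.35988864 0.06415227] [-1.79727594e+02 -1.28001076e-01  1.39277954e+02] [-0.11957975 -1.46827468 -4.97116583]
-0.043 0.145 0.48 -0.008 -0.004 0.008; -0.043 0.145 0.48 -0.008 -0.004 0.008; -0.043 0.144 0.481 -0.008 -0.004 0.008; -0.042 0.144 0.481 -0.008 -0.004 0.008; -0.042 0.144 0.481 -0.008 -0.004 0.008
```

Request:
{"op": "jog_arm", "data": {"targets": "-0.04 0.14 0.48 -0.01 0 0.01; -0.04 0.14 0.48 -0.01 0 0.01; -0.04 0.14 0.48 -0.01 0 0.01; -0.04 0.14 0.48 0 0 0; -0.04 0.14 0.48 0 0 0"}}

```text
clock: 24.2
eef_pos: [0.4347, 0.3716, -0.0082]
tool_rot: [-180.0, -0.1, 138.9]
force: [-0.5, 0.6, -4.7]
gripper_width: 0.0557
grasp_force: 30.0
```

Request:
{"op": "jog_arm", "data": {"targets": "0 0 0.05 0 0 0; 0 0 0 0 0 0"}}

```text
clock: 24.4
eef_pos: [0.4342, 0.3714, -0.0089]
tool_rot: [-179.9, -0.1, 139.0]
force: [0.9, -0.1, -4.5]
gripper_width: 0.0555
grasp_force: 30.0
```

Request:
{"op": "jog_arm", "data": {"targets": "0 0 0.05 0 0 0; 0 0 0 0 0 0"}}

```text
clock: 24.6
eef_pos: [0.4347, 0.372, -0.0091]
tool_rot: [179.9, -0.1, 139.0]
force: [-0.2, 0.1, -4.5]
gripper_width: 0.0557
grasp_force: 30.0
```

Request:
{"op": "jog_arm", "data": {"targets": "0 0 0.05 0 0 0; 0 0 0 0 0 0"}}

```text
clock: 24.8
eef_pos: [0.4346, 0.3719, -0.0108]
tool_rot: [180.0, -0.1, 139.0]
force: [-0.0, 0.1, -4.3]
gripper_width: 0.0554
grasp_force: 30.0
```

Request:
{"op": "jog_arm", "data": {"targets": "0 0 0.05 0 0 0; 0 0 0 0 0 0"}}

```text
clock: 25.0
eef_pos: [0.4345, 0.3718, -0.0126]
tool_rot: [180.0, -0.1, 139.0]
force: [-0.7, 0.4, -3.7]
gripper_width: 0.0557
grasp_force: 30.0
```

Request:
{"op": "jog_arm", "data": {"targets": "0 0 0.04 0 0 0; 0 0 0 0 0 0"}}

```text
clock: 25.2
eef_pos: [0.4344, 0.3717, -0.0139]
tool_rot: [-180.0, -0.1, 139.0]
force: [0.3, 0.6, -4.7]
gripper_width: 0.0555
grasp_force: 30.0
```

Request:
{"op": "jog_arm", "data": {"targets": "0 0 0.04 0 0 0; 0 0 0 0 0 0"}}

```text
clock: 25.4
eef_pos: [0.4346, 0.3719, -0.015]
tool_rot: [180.0, -0.1, 139.0]
force: [0.6, 0.7, -4.1]
gripper_width: 0.0558
grasp_force: 30.0
```

Request:
{"op": "jog_arm", "data": {"targets": "0 0 0.03 0 0 0; 0 0 0 0 0 0"}}

```text
clock: 25.6
eef_pos: [0.4346, 0.3719, -0.0152]
tool_rot: [180.0, -0.1, 139.0]
force: [-2.0, -2.0, 4.8]
gripper_width: 0.0559
grasp_force: 30.0
```

The carton touches down at the expected height, so it is flat. Releasing and lifting away.

Request:
{"op": "jog_arm", "data": {"targets": "0 0 -0.01 0 0 0; 0 0 0 0 0 0; 0 0 0 0 0 0; 0 0 0 0 0 0; 0 0 0 0 0 0", "claw": -0.8}}

```text
clock: 26.1
eef_pos: [0.4346, 0.3719, -0.0156]
tool_rot: [180.0, -0.1, 139.0]
force: [0.2, 0.0, 0.5]
gripper_width: 0.0824
grasp_force: 0.0
```

Request:
{"op": "jog_arm", "data": {"targets": "0 0 -0.4 0 0 0; 0 0 -0.8 0 0 0; 0 0 -0.9 0 0 0; 0 0 -0.9 0 0 0; 0 0 -0.9 0 0 0"}}

```text
clock: 26.6
eef_pos: [0.4347, 0.3716, 0.1034]
tool_rot: [180.0, -0.1, 139.0]
force: [0.4, 0.7, 0.4]
gripper_width: 0.0826
grasp_force: 0.0
```

Request:
{"op": "jog_arm", "data": {"targets": "0.5 0 -0.5 0 0 0; 0.5 0 -0.3 0 0 0; 0 0 0 0 0 0; 0 0 0 0 0 0; 0 0 0 0 0 0"}}

```text
clock: 27.1
eef_pos: [0.4114, 0.3908, 0.1243]
tool_rot: [-179.9, -0.1, 139.0]
force: [0.0, 0.0, -1.2]
gripper_width: 0.0829
grasp_force: 0.0
```

```bash
python3 - <<'E'
from h import *
s=read_state();print(s["clock"],s["eef_pos"],s["force"],s["gripper_width"])
t=snapshot("top");w=snapshot("wrist");cv2.imwrite("pics/t8.png",t)
def quad(im,n,mask,roi,z):
    x0,y0,x1,y1=roi;m=np.zeros(im.shape[:2],np.uint8);m[y0:y1,x0:x1]=mask[y0:y1,x0:x1]
    cs,_=cv2.findContours(m,cv2.RETR_EXTERNAL,cv2.CHAIN_APPROX_NONE);c=max(cs,key=cv2.contourArea)
    r=cv2.minAreaRect(c);P=[onplane(n,q,np.array([0,0,z]),np.array([0,0,1.])) for q in cv2.boxPoints(r)]
    print(n,r,"sides mm",[round(1e3*np.linalg.norm(P[i]-P[i-1]),1) for i in range(4)],"centre",np.mean(P,0))
white=lambda im:((im.min(2)>150)*255).astype(np.uint8)
cx=proj("top",np.array([[.449,.36,.03]]))[0].astype(int);print(cx)
quad(t,"top",white(t),(cx[0]-35,cx[1]-35,cx[0]+35,cx[1]+35),.03)
# other things: compare top view with start
d=cv2.absdiff(cv2.imread("pics/top0.png"),t).max(2)>40
n,l,st,ct=cv2.connectedComponentsWithStats(d.astype(np.uint8))
print([st[i].tolist() for i in range(1,n) if st[i][4]>25])
nn=D.apply([0,0,1])
# cylinder low/high edge along several columns (plane at axis height)
for x in(320,350,380):
    col=t[:,x].astype(int).min(1);ys=[y for y in range(165,250) if col[y]>130];print(x,ys[0],ys[-1],[np.round(dk(onplane("top",(x,y),O+nn*.0405,nn)),1).tolist() for y in(ys[0],ys[-1])])
E
```

```text
27.1 [0.41141715 0.39077887 0.12425724] [ 0.01412796  0.03278761 -1.23136342] 0.0828800228666711
[134 284]
top ((136.1773223876953, 283.4328918457031), (27.86600685119629, 40.86637878417969), 42.709388732910156) sides mm [np.float64(56.2), np.float64(80.3), np.float64(56.5), np.float64(80.1)] centre [0.45040197 0.35693506 0.03      ]
[[290, 170, 115, 20, 594], [258, 185, 28, 16, 137], [229, 203, 178, 70, 4055], [0, 253, 296, 227, 25921], [112, 258, 53, 52, 1421], [196, 338, 9, 10, 44], [299, 397, 341, 83, 15571], [260, 450, 79, 30, 1308], [234, 468, 21, 12, 155], [341, 468, 22, 12, 133]]
320 172 219 [[118.6, 15.3, 40.5], [30.5, 26.5, 40.5]]
350 168 215 [[119.0, -42.0, 40.5], [30.7, -31.2, 40.5]]
380 173 212 [[102.6, -97.5, 40.5], [29.1, -88.9, 40.5]]
```

The checks are good. The carton measures 80 x 56 mm with its top at 30 mm, so it lies flat. The cylinder is parallel to the rail and has not moved back. Handing in.

```bash
python3 -c "
from workcell import *
print(finish_job())"
```

```text
the job is handed in; nothing more can be done
None
```

The job is handed in, but no verdict came back. The chock was pushed in at about 18 N until the cylinder came up solid on the rail, and the cylinder stayed there after I let go. The carton was then taken out and set flat on the table, and nothing else was touched.

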